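Index the head to its pin and lock it

TASK

Set the indexing head on the grooved plate: push a spoke round with a fingertip until the long pointed spoke points straight at the tall slim pin (not at the short thick post). Then push the locking lever round, away from the head, until it rests fully home against its stop, and leave both like that. Push gently, grip and lift nothing, and leave the loose parts and tools around it where they are.

Things in the scene. Friction and masses are not known exactly. Their poses are not given: they have to be found in the camera images.
- fixture: grooved dark steel plate 300 x 500 mm, 20 mm thick, fixed to the bench, carrying the indexing head (green foot, grey hub) and the locking lever. Origin: centre of the underside, z = 0 on the bench; x, y along its short and long sides, z up. In its frame the head's axis is at (-30, -90) mm and the lever's pivot at (30, 155) mm. Everything on it stands lower than 100 mm over the bench
- hub (a point): point on the indexing head's vertical axis at the centre height of the spokes, 70 mm over the bench. Hub radius 28 mm, its top 99 mm over the bench. Three level spokes at 120 degrees: the long pointed one, and two 10 mm rods with 22 mm black balls centred 62 mm from the axis. Beyond 45 mm from the axis there is free room under the spokes down to the plate
- pointer_tip (a point): tip of the long pointed spoke, 108 mm from the axis, 70 mm over the bench; x points outward along the spoke, z up; it turns with the spokes. The spoke is a steel bar 12 mm wide and 12 mm high from 28 to 88 mm from the axis, then a cone to the tip
- spider (a joint): angle of the spokes in rad, 0 with the long spoke along the plate's +x, growing anticlockwise seen from above, -1.9 to 1.9. A dry brake of about 0.28 N m: it stays where it is left (some 4 N at 75 mm)
- tall_pin: tall slim steel pin fixed on the plate: 12 mm diameter on a 20 mm foot 8 mm high, 75 mm tall, top 95 mm over the bench; origin at its underside on the axis, 130 to 180 mm from the head's axis. It may stand on either side
- short_post: short thick steel post fixed on the plate on the head's other side: 32 mm diameter, 38 mm tall; origin at its underside on the axis
- lock_pivot (a point): vertical pivot axis of the locking lever, at the arm's centre height, 70 mm over the bench. Green pedestal 30 mm diameter (44 mm at the foot), lever hub 30 mm diameter, top 80 mm over the bench. A black rubber stop block 28 x 14 mm, top 78 mm over the bench, stands 45 mm from the pivot behind the arm's home position
- lock_tip (a point): centre of the 24 mm black ball on the lever's end, 90 mm from the pivot, 70 mm over the bench; the arm is a level round steel bar 12 mm thick; x points outward along the arm
- lock (a joint): angle of the locking lever in rad: 0 fully open (arm at -10 degrees from the plate's +x), growing anticlockwise seen from above, to 1.3 fully home against its stop. Starts between 0 and 0.35. It stays where it is left (dry brake 0.22 N m, some 3 to 4 N at 65 mm)
- vblock: loose steel V-block 45 x 40 x 34 mm on the plate, origin under its centre; leave alone
- collar: loose dark steel collar, 30 mm diameter, 16 mm high, on the plate beyond the head; leave alone
- bushing: loose brass bushing, 28 mm diameter, 32 mm high, standing on the plate; leave alone
- wrench: loose wrench on the bench, to the robot's right of the plate; leave alone
- hammer: loose hammer on the bench, to the robot's left of the plate; leave alone
- oil_can: loose steel oil bottle 60 mm diameter, 140 mm tall, on the bench to the robot's right; leave alone
- chip_brush: loose brush on the bench to the robot's right; leave alone

How it is judged:
By the outcome, as a careful person would: the job done as asked, in the order asked, and still so for the second after the job is handed in, with the robot touching nothing.
It also fails if it takes over 54 s, if anything falls off the work surface, if the arm or the gripper's body presses on something with over 40 N, if the wrist force passes 120 N, or if a joint passes its speed limit or range.

ROBOT

A 6-joint arm with a two-finger parallel gripper is mounted at the origin on the work surface. World frame = base frame: x ahead of the robot, y to its left, z up, the work surface at z = 0. Lengths are in m, angles in rad, forces in N, time in s.
With the tool pointing down it reaches from about 0.375 to 0.9 m from the base axis. Payload 3.1 kg.
Tool frame: the origin (TCP) lies between the finger pads; the fingertips stand 17 mm ahead of it and the grasp point (between the pads) lies 2 mm behind it (robot.nose_length is the distance from the TCP to the fingertips, in m); z points along the fingers, y is the line along which they close (so a half turn about z gives the same grasp; the last joint's range is limited). The gripper opens to 87 mm and grips with 3 to 60 N. Pads are 19 mm wide; open, the fingers measure 117 mm over their backs; the gripper's body (75 mm by 190 mm) begins 51 mm behind the grasp point.
Start: joints at [0.975, 0.527, 1.433, -0, 1.181, -0.178], TCP at [0.254, 0.571, 0.24] pointing down, gripper open.
Joint ranges: [-3.08, 3.08], [-0.75, 2.2], [0.22, 2.44], [-1.43, 4.57], [0, 2.65], [-2.85, 2.85]. Speed limits (rad/s): [2.79, 2.79, 3.14, 3.14, 3.14, 3.14].

INTERFACE

Orientations are given as a unit quaternion [x, y, z, w].
In Python, from rig import robot, cams gives the robot as it stands.
- The arm moves only by the shell command python3 -m pendant 'ROWS' [FORCE]. ROWS is JSON, a list of rows, each an object with "jaw": the opening, from 0 (shut) to 1 (fully open); "linear": the shift along the tool's x, y, z in cm, a list of three; "twist": the turn about the tool's z in degrees. A call has 1 to 12 rows; each row shifts and turns the commanded pose from where the row before left it, along the tool's axes as they then stand; what a row does not reach is not made up. A row lasts 1/12 s, in which the tool goes at most 41.7 mm and 7.16 degrees, less where a joint would pass 70% of its speed; a pose out of reach is approached as far as the arm can. A call is refused whole if a number of a shift passes 4.17 or a number of a turn 7.16, either way. A call with a gripper value outside its range is refused whole. The fingers move at their own pace and stop on an object; FORCE is the grip in N (left out, the last holds). Time passes only in rows, so rows that do not move let the fingers close. It gives the time, the measured TCP pose, the force, the opening and the grip force at its end, in the units of the state.
- robot.get_obs(): the state, without advancing time (a new reading comes with each control period).
- cams.camera(name): name is "scene" or "top" or "wrist"; returns a dict with "color" (420x560x3 uint8, blue, green, red), "depth" (420x560 float32, m along the optical axis (not along the pixel's ray), 0 where there is no reading), "fov_y" (degrees; the focal length in pixels is half the picture's height over the tangent of half this angle, whatever the lens; pixels are square), "cx", "cy" (the principal point, pixels), "k1" (the pictures are not rectified: a ray, as slopes to the right and down, at radius r is drawn at 1 + k1 r^2 times it, then the intrinsics apply), "view" (4x4, takes a point from world to camera coordinates). Camera axes: x right, y down, z forward; pixel columns grow to the right and rows downward; lengths in m; the calibration is good to about 2 mm. A picture is of the moment at which its call begins.
- robot.hand_in(): hands the job in; it is judged then, once.
The state is a dict: "time": time; "q": joint angles; "joint_velocities": joint speeds; "joint_torque": joint torques, N m; "position": TCP position; "tool_rot": TCP orientation; "ft_force": force on the tool from outside, world axes, zero at the start; "moment": the same for the moment, N m; "grip_width": finger opening in m; "grip_force": force on a finger pad.
Only numpy, scipy, OpenCV 4.12 (cv2) and the standard library are available. Lean on these libraries where they do the work, as an engineer would, in place of code of your own. Each camera call takes 0.05 s, during which the arm holds its last target. There are 200 camera calls.

## Working session

There is one attempt and no reset: what is moved stays moved. The work goes in short steps, Python scripts to look and compute and a shell command to move; the robot and the scene stay as the last step left them, time stands still between calls to the robot, and variables do not carry over. Pictures are saved under pics/ and viewed, at most 10 in all, crops included, and the job is handed in when it is done.

```bash
ls; mkdir -p pics
cat > h.py <<'E'
import numpy as np, cv2
from rig import robot, cams
def grab(n):
    c=cams.camera(n); np.savez('pics/'+n+'.npz',**c); return c
def intr(c):
    h=c['color'].shape[0]; f=h/2/np.tan(np.radians(c['fov_y'])/2)
    return np.array([[f,0,c['cx']],[0,f,c['cy']],[0,0,1.]]),f
def ray(c,u,v):
    K,f=intr(c); d=np.array([(u-c['cx'])/f,(v-c['cy'])/f]); s=d.copy()
    for _ in range(20): s=d/(1+c['k1']*(s@s))
    return s
def atz(c,u,v,z):
    V=np.array(c['view']); R,t=V[:3,:3],V[:3,3]; o=-R.T@t; d=R.T@np.append(ray(c,u,v),1)
    return o+d*(z-o[2])/d[2]
def bydepth(c):
    h,w=c['depth'].shape; K,f=intr(c); u,v=np.meshgrid(np.arange(w),np.arange(h))
    d=np.stack([(u-c['cx'])/f,(v-c['cy'])/f],-1); s=d.copy()
    for _ in range(20): s=d/(1+c['k1']*(s**2).sum(-1,keepdims=True))
    V=np.array(c['view']); z=c['depth'][...,None]
    P=np.concatenate([s*z,z],-1)
    return (P-V[:3,3])@V[:3,:3]
E
python3 - <<'E'
from h import *
for n in('top','scene'):
    c=grab(n); cv2.imwrite(f'pics/{n}1.png',cv2.resize(c['color'],(800,600),interpolation=cv2.INTER_CUBIC))
    print(n,c['fov_y'],c['k1'],np.round(c['view'],3).tolist())
o=robot.get_obs();print(o['time'],o['position'],o['tool_rot'],o['grip_width'])
E
```

```text
pics
top 49.21438227466116 0.041999302480608895 [[0.013, -1.0, -0.013, -0.025], [-0.996, -0.012, -0.093, 0.505], [0.093, 0.014, -0.996, 1.538], [0.0, 0.0, 0.0, 1.0]]
scene 51.93793880580569 -0.046745841129756584 [[-0.212, 0.977, 0.002, 0.129], [0.666, 0.146, -0.732, -0.277], [-0.716, -0.154, -0.681, 1.709], [0.0, 0.0, 0.0, 1.0]]
0.1 [0.25319105 0.57070174 0.23863538] [ 2.07387134e-01  9.78258420e-01 -9.44263709e-04 -3.86340850e-04] 0.08699987478552348
```

View pics/top1.png

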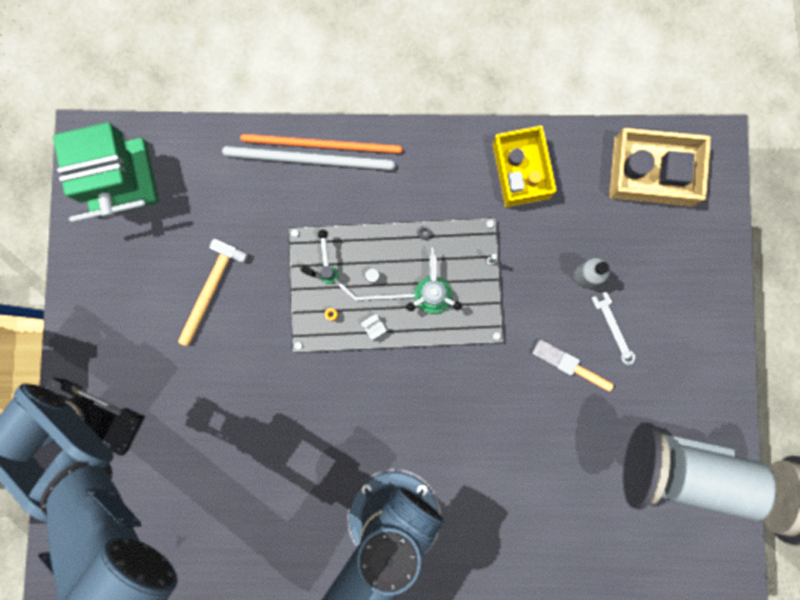

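View pics/scene1.png

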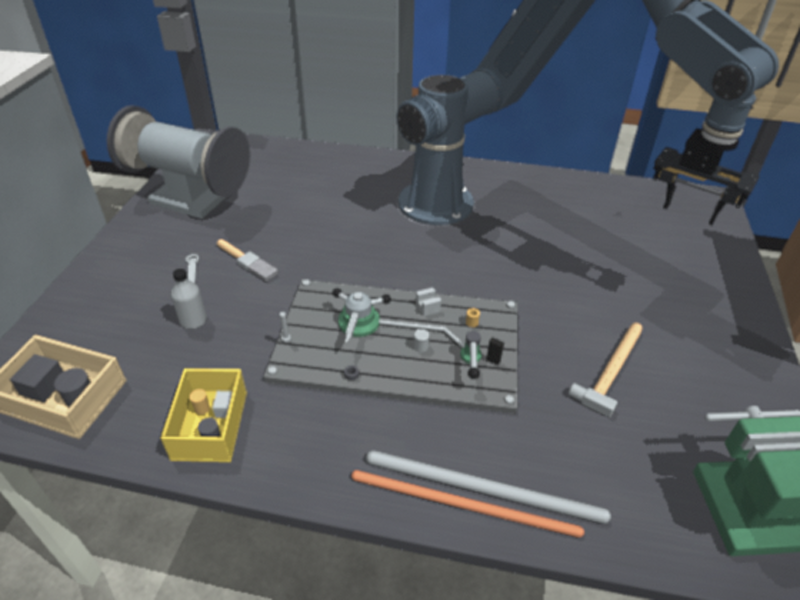

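The top view shows the head at (433,293) with the pointer towards world +x. The tall pin is at right (491,260), the post at (372,274), and the lever pivot at (327,272) with its ball at (323,236) and the stop at (308,270). The plate frame is roughly parallel to the world frame.

Run:
```python
from h import *
c=dict(np.load('pics/top.npz'))
s=.7
for n,u,v,z in [('hub',433,291,.099),('pinTop',491,259,.095),('pivot',327,271,.08),('ball',323,235,.08),('tip',433,251,.07),('post',372,272,.058),('cTL',291,229,.02),('cTR',496,220,.02),('cBR',502,343,.02),('cBL',294,352,.02)]:
    print(n,np.round(atz(c,u*s,v*s,z),4))
P=bydepth(c); m=(P[...,2]>.012)&(P[...,2]<.03)&(P[...,0]>.3)&(P[...,0]<.75)&(abs(P[...,1])<.4)
m=m.astype(np.uint8); n,l,st,_=cv2.connectedComponentsWithStats(m); k=1+st[1:,4].argmax()
q=P[l==k][:,:2].astype(np.float32); r=cv2.minAreaRect(q); print(r)
from scipy.spatial.transform import Rotation as R
o=robot.get_obs(); print(R.from_quat(o['tool_rot']).as_matrix().round(3))
```

```text
hub [ 0.5219 -0.0853  0.099 ]
pinTop [ 0.5973 -0.217   0.095 ]
pivot [0.5675 0.1592 0.08  ]
ball [0.6516 0.1704 0.08  ]
tip [ 0.6186 -0.0853  0.07  ]
post [0.5694 0.0566 0.058 ]
cTL [0.6769 0.2565 0.02  ]
cTR [ 0.7043 -0.2378  0.02  ]
cBR [ 0.4086 -0.2521  0.02  ]
cBL [0.3809 0.2407 0.02  ]
((0.546947717666626, 0.005605369806289673), (0.30063480138778687, 0.5004587769508362), 3.370365858078003)
[[-0.914  0.406 -0.001]
 [ 0.406  0.914 -0.002]
 [ 0.    -0.002 -1.   ]]
```

```bash
python3 -m pendant '[{"jaw":0,"linear":[-2.94,-2.69,-0.4],"twist":0},{"jaw":0,"linear":[-2.94,-2.69,-0.4],"twist":0},{"jaw":0,"linear":[-2.94,-2.69,-0.4],"twist":0},{"jaw":0,"linear":[-2.94,-2.69,-0.4],"twist":0},{"jaw":0,"linear":[-2.94,-2.69,-0.4],"twist":0},{"jaw":0,"linear":[-2.94,-2.69,-0.4],"twist":0},{"jaw":0,"linear":[-2.94,-2.69,-0.4],"twist":0},{"jaw":0,"linear":[-2.94,-2.69,-0.4],"twist":0},{"jaw":0,"linear":[-2.94,-2.69,-0.4],"twist":0},{"jaw":0,"linear":[-2.94,-2.69,-0.4],"twist":0},{"jaw":0,"linear":[-2.94,-2.69,-0.4],"twist":0},{"jaw":0,"linear":[-2.94,-2.69,-0.4],"twist":0}]'
python3 -m pendant '[{"jaw":0,"linear":[-2.94,-2.69,-0.4],"twist":0},{"jaw":0,"linear":[-2.94,-2.69,-0.4],"twist":0},{"jaw":0,"linear":[-2.94,-2.69,-0.4],"twist":0},{"jaw":0,"linear":[0,0,0],"twist":7},{"jaw":0,"linear":[0,0,0],"twist":7},{"jaw":0,"linear":[0,0,0],"twist":7},{"jaw":0,"linear":[0,0,0],"twist":7},{"jaw":0,"linear":[0,0,0],"twist":7},{"jaw":0,"linear":[0,0,0],"twist":7},{"jaw":0,"linear":[0,0,0],"twist":7},{"jaw":0,"linear":[0,0,0],"twist":7},{"jaw":0,"linear":[0,0,0],"twist":7}]'
python3 - <<'E'
from h import *
from scipy.spatial.transform import Rotation as R
o=robot.get_obs(); print(o['time'],o['position'],R.from_quat(o['tool_rot']).as_matrix().round(3).tolist(),o['grip_width'],o['q'].round(3) if hasattr(o['q'],'round') else o['q'])
c=grab('wrist'); cv2.imwrite('pics/w1.png',cv2.resize(c['color'],(800,600),interpolation=cv2.INTER_CUBIC)); V=np.array(c['view']); print(-V[:3,:3].T@V[:3,3])
E
```

```text
time: 1.1
position: [0.4451, 0.1312, 0.2876]
tool_rot: [0.207, 0.978, -0.0, -0.0]
ft_force: [0.4, 1.0, 0.0]
grip_width: 0.0149
grip_force: 0.0
time: 2.1
position: [0.4925, 0.0235, 0.2992]
tool_rot: [0.69, 0.724, -0.0, -0.0]
ft_force: [-0.0, -0.3, 0.2]
grip_width: 0.0003
grip_force: 0.0
2.1 [0.49251353 0.02354646 0.2991509 ] [[-0.047, 0.999, -0.001], [0.999, 0.047, 0.0], [0.0, -0.001, -1.0]] 0.00029638954280890805 [-0.179  0.276  1.678 -0.     1.188 -0.227]
[0.48897119 0.09561805 0.44327011]
```

View pics/w1.png

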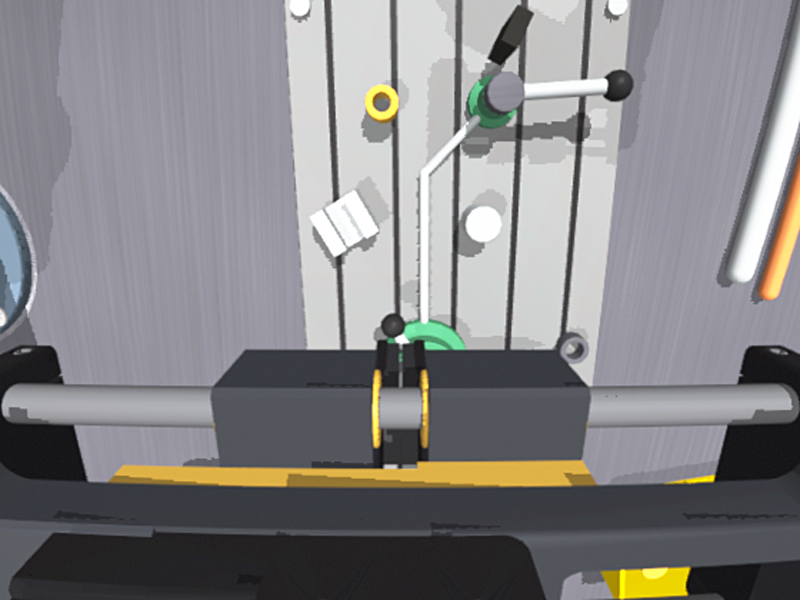

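The wrist view shows the lever pivot at (504,92), its ball at (619,84), the stop at (515,30) and the post at (483,223). The head is hidden, so I'll move to the pin's far side and look back.

```bash
python3 -m pendant '[{"jaw":0,"linear":[-4,0.6,0],"twist":0},{"jaw":0,"linear":[-4,0.6,0],"twist":0},{"jaw":0,"linear":[-4,0.6,0],"twist":0},{"jaw":0,"linear":[-4,0.6,0],"twist":0},{"jaw":0,"linear":[-4,0.6,0],"twist":0},{"jaw":0,"linear":[-4,0.6,0],"twist":0},{"jaw":0,"linear":[-4,0.6,0],"twist":0},{"jaw":0,"linear":[-4,0.6,0],"twist":0},{"jaw":0,"linear":[0,0,0],"twist":0},{"jaw":0,"linear":[0,0,0],"twist":0}]'
python3 - <<'E'
from h import *
c=dict(np.load('pics/wrist.npz')); s=.7
np.savez('pics/wristA.npz',**c)
for n,u,v,z in [('pivot',504,92,.08),('ball',619,84,.07),('post',483,223,.058),('stop',519,14,.078)]: print(n,atz(c,u*s,v*s,z).round(4))
c=grab('wrist'); cv2.imwrite('pics/w2.png',cv2.resize(c['color'],(800,600),interpolation=cv2.INTER_CUBIC))
E
```

```text
time: 2.98
position: [0.5576, -0.2957, 0.2984]
tool_rot: [0.688, 0.725, -0.0, -0.001]
ft_force: [-0.2, 0.7, 0.3]
grip_width: 0.0006
grip_force: 0.0
pivot [0.565  0.1592 0.08  ]
ball [0.6575 0.1728 0.07  ]
post [0.5621 0.0572 0.058 ]
stop [0.5714 0.2147 0.078 ]
```

View pics/w2.png

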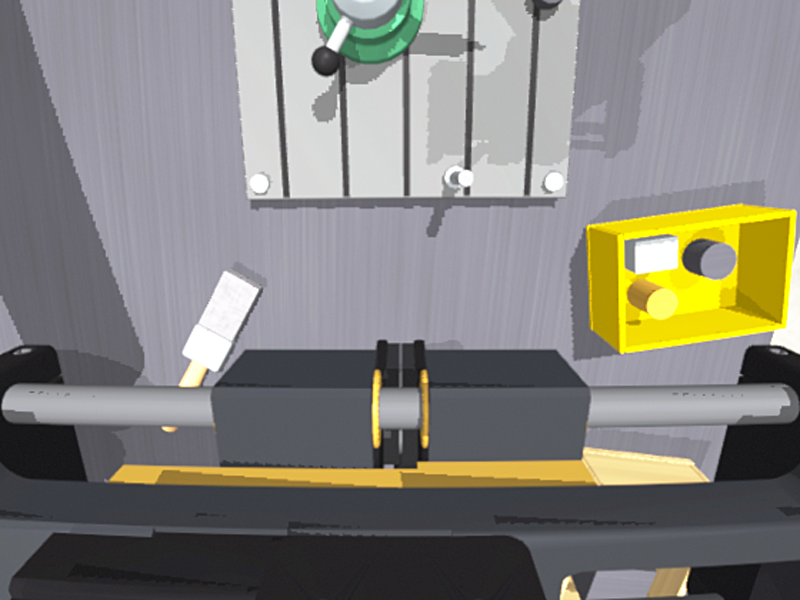

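Pin top at (466,178), foot at (455,177). The hub is cut off at the top, so I'll step back 12 cm.

```bash
python3 -m pendant '[{"jaw":0,"linear":[4,0,0],"twist":0},{"jaw":0,"linear":[4,0,0],"twist":0},{"jaw":0,"linear":[3,0,0],"twist":0},{"jaw":0,"linear":[0,0,0],"twist":0},{"jaw":0,"linear":[0,0,0],"twist":0}]'
python3 - <<'E'
from h import *
c=dict(np.load('pics/wrist.npz')); s=.7
for n,u,v,z in [('pin',466,178,.095),('pinfoot',455,178,.028),('bolt1',260,183,.025),('bolt2',554,182,.025)]: print(n,atz(c,u*s,v*s,z).round(4))
np.savez('pics/wristB.npz',**c)
c=grab('wrist'); cv2.imwrite('pics/w3.png',cv2.resize(c['color'],(800,600),interpolation=cv2.INTER_CUBIC))
E
```

```text
time: 3.45
position: [0.5514, -0.1802, 0.2999]
tool_rot: [0.686, 0.728, -0.0, -0.0]
ft_force: [0.9, 0.0, 0.2]
grip_width: 0.0004
grip_force: 0.0
pin [ 0.6038 -0.2248  0.095 ]
pinfoot [ 0.6035 -0.2256  0.028 ]
bolt1 [ 0.4262 -0.2388  0.025 ]
bolt2 [ 0.6949 -0.2239  0.025 ]
```

View pics/w3.png

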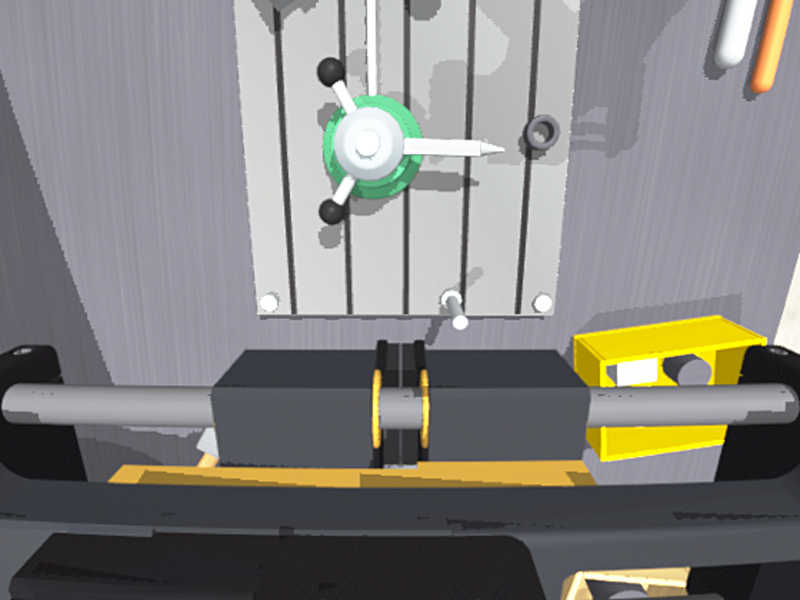

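Here everything is in view: hub cap (369,143), tip (503,150), balls (330,72) and (331,212), pin top (459,322).

Run:
```python
from h import *
c=dict(np.load('pics/wrist.npz')); s=.7; p={}
for n,u,v,z in [('hub',369,143,.099),('tip',504,150,.07),('b1',330,72,.07),('b2',331,212,.07),('pin',459.5,322,.095),('foot',452,300,.026),('bolt1',269,303,.025),('bolt2',543,303,.025),('collar',542,132,.036)]:
    p[n]=atz(c,u*s,v*s,z)[:2]; print(n,p[n].round(4))
h=p['hub']
for n in('tip','b1','b2','pin','foot'):
    d=p[n]-h; print(n,np.hypot(*d).round(4),np.degrees(np.arctan2(d[1],d[0])).round(2))
# hub from spokes: balls + tip LSQ with known geometry
from scipy.optimize import least_squares
def f(x):
    r=[]
    for n,a,L in(('tip',0,.108),('b1',2*np.pi/3,.062),('b2',-2*np.pi/3,.062)):
        r+=list(x[:2]+L*np.array([np.cos(x[2]+a),np.sin(x[2]+a)])-p[n])
    return np.array(r)
q=least_squares(f,[*h,0]); x=q.x; print(x[:2].round(4),np.degrees(x[2]).round(2),(q.fun*1e3).round(1))
for n in('pin','foot'):
    d=p[n]-x[:2]; print(n,np.hypot(*d).round(4),np.degrees(np.arctan2(d[1],d[0])).round(2))
o=robot.get_obs();print(o['position'],o['q'])
```

```text
hub [ 0.5229 -0.0883]
tip [ 0.6294 -0.0853]
b1 [ 0.4884 -0.0355]
b2 [ 0.4917 -0.1431]
pin [ 0.6031 -0.2243]
foot [ 0.6047 -0.2251]
bolt1 [ 0.4257 -0.239 ]
bolt2 [ 0.6948 -0.2232]
collar [ 0.6685 -0.0659]
tip 0.1065 1.62
b1 0.0631 123.12
b2 0.063 -119.67
pin 0.1578 -59.48
foot 0.1594 -59.12
[ 0.5212 -0.0884] 1.66 [-0.2  0.1  0.2 -0.2  0.   0.1]
pin 0.1586 -58.93
foot 0.1602 -58.58
[ 0.55186882 -0.18189673  0.29996628] [-5.10375024e-01  4.03650468e-01  1.47231495e+00 -4.56758822e-04
  1.26520019e+00 -5.67527608e-01]
```

```bash
python3 -m pendant '[{"jaw":0,"linear":[3.2,1.1,0],"twist":1.7},{"jaw":0,"linear":[3.2,1.1,0],"twist":0},{"jaw":0,"linear":[3.2,1.1,0],"twist":0},{"jaw":0,"linear":[3.2,1.1,0],"twist":0},{"jaw":0,"linear":[0,0,3.5],"twist":0},{"jaw":0,"linear":[0,0,3.5],"twist":0},{"jaw":0,"linear":[0,0,3.5],"twist":0},{"jaw":0,"linear":[0,0,2.5],"twist":0},{"jaw":0,"linear":[0,0,0],"twist":0},{"jaw":0,"linear":[0,0,0],"twist":0}]'
```

```text
time: 4.33
position: [0.5916, -0.0549, 0.1685]
tool_rot: [0.699, 0.715, -0.001, -0.001]
ft_force: [-0.5, -0.1, 0.5]
grip_width: 0.0003
grip_force: 0.0
```

```bash
python3 -m pendant '[{"jaw":0,"linear":[0.3,-0.3,2.5],"twist":0},{"jaw":0,"linear":[0,0,2.5],"twist":0},{"jaw":0,"linear":[0,0,2.2],"twist":0},{"jaw":0,"linear":[0,0,1.5],"twist":0},{"jaw":0,"linear":[0,0,0.4],"twist":0},{"jaw":0,"linear":[0,0,0],"twist":0}]'
python3 - <<'E'
from h import *
o=robot.get_obs();print(o['position'],o['ft_force'],o['tool_rot'])
E
```

```text
time: 4.83
position: [0.5901, -0.0521, 0.0794]
tool_rot: [0.699, 0.715, 0.0, 0.001]
ft_force: [-0.5, 0.2, 0.1]
grip_width: 0.0008
grip_force: 0.0
[ 0.59006264 -0.05210081  0.07943047] [-0.54297674  0.19321781  0.12331717] [6.98768397e-01 7.15347435e-01 3.92907979e-04 7.87551676e-04]
```

```bash
python3 -m pendant '[{"jaw":0,"linear":[-0.8,0,0.3],"twist":0},{"jaw":0,"linear":[-0.7,0,0],"twist":0},{"jaw":0,"linear":[-0.3,0,0],"twist":0},{"jaw":0,"linear":[-0.31,0.06,0],"twist":2.5},{"jaw":0,"linear":[-0.31,0.06,0],"twist":2.5},{"jaw":0,"linear":[-0.31,0.06,0],"twist":2.5},{"jaw":0,"linear":[-0.31,0.06,0],"twist":2.5},{"jaw":0,"linear":[-0.31,0.06,0],"twist":2.5},{"jaw":0,"linear":[-0.31,0.06,0],"twist":2.5},{"jaw":0,"linear":[-0.31,0.06,0],"twist":2.5},{"jaw":0,"linear":[-0.31,0.06,0],"twist":2.5},{"jaw":0,"linear":[0,0,0],"twist":0}]'
cat >> h.py <<'E'
H=np.array([.5212,-.0884])
def spoke():
    from scipy.spatial.transform import Rotation as R
    o=robot.get_obs(); M=R.from_quat(o['tool_rot']).as_matrix(); d=o['position'][:2]-H
    x,y=M[:2,0],M[:2,1]
    print('t',o['time'],'tool yaw-90',np.degrees(np.arctan2(x[1],x[0])).round(2)-90,'radial',(d@y).round(4),'normal',(d@x).round(4),'z',o['position'][2].round(4),'F tool',(M.T@o['ft_force']).round(1))
E
python3 -c "
from h import *; spoke()"
```

```text
time: 5.83
position: [0.5925, -0.0949, 0.0771]
tool_rot: [0.813, 0.582, 0.002, 0.001]
ft_force: [1.9, 4.0, 2.2]
grip_width: 0.0005
grip_force: 1.8
t 5.8333 tool yaw-90 -18.769999999999996 radial 0.0696 normal 0.0167 z 0.0771 F tool [ 4.4  0.5 -2.2]
```

```bash
python3 -m pendant '[{"jaw":0,"linear":[-0.31,0.06,0],"twist":2.5},{"jaw":0,"linear":[-0.31,0.06,0],"twist":2.5},{"jaw":0,"linear":[-0.31,0.06,0],"twist":2.5},{"jaw":0,"linear":[-0.31,0.06,0],"twist":2.5},{"jaw":0,"linear":[-0.31,0.06,0],"twist":2.5},{"jaw":0,"linear":[-0.31,0.06,0],"twist":2.5},{"jaw":0,"linear":[-0.31,0.06,0],"twist":2.5},{"jaw":0,"linear":[-0.31,0.06,0],"twist":2.5},{"jaw":0,"linear":[-0.31,0.06,0],"twist":2.5},{"jaw":0,"linear":[-0.31,0.06,0],"twist":2.5},{"jaw":0,"linear":[-0.31,0.06,0],"twist":2.5},{"jaw":0,"linear":[0,0,0],"twist":0}]'
python3 -c "
from h import *; spoke()"
```

```text
time: 6.83
position: [0.5804, -0.1273, 0.0769]
tool_rot: [0.928, 0.373, 0.002, 0.001]
ft_force: [1.9, 2.9, 2.9]
grip_width: 0.0004
grip_force: 1.8
t 6.8333 tool yaw-90 -46.18 radial 0.0691 normal 0.0158 z 0.0769 F tool [ 3.3 -0.7 -2.8]
```

```bash
python3 -m pendant '[{"jaw":0,"linear":[-0.31,0.06,0],"twist":2.5},{"jaw":0,"linear":[-0.31,0.06,0],"twist":2.5},{"jaw":0,"linear":[-0.31,0.06,0],"twist":2.5},{"jaw":0,"linear":[-0.25,0.05,0],"twist":2},{"jaw":0,"linear":[-0.12,0.02,0],"twist":1},{"jaw":0,"linear":[0,0,0],"twist":0},{"jaw":0,"linear":[0,0,0],"twist":0}]'
python3 -c "
from h import *; spoke()"
python3 -m pendant '[{"jaw":0,"linear":[1,0,0],"twist":0},{"jaw":0,"linear":[1.5,0,0],"twist":0},{"jaw":0,"linear":[0.5,0,-2],"twist":0},{"jaw":0,"linear":[0,0,-4],"twist":0},{"jaw":0,"linear":[0,0,-4],"twist":0},{"jaw":0,"linear":[0,0,-4],"twist":0},{"jaw":0,"linear":[-3.5,0,-2],"twist":0},{"jaw":0,"linear":[-3.5,0,-2],"twist":0},{"jaw":0,"linear":[-3.5,0,-2],"twist":0},{"jaw":0,"linear":[-3.5,0,-2],"twist":0},{"jaw":0,"linear":[0,0,0],"twist":0},{"jaw":0,"linear":[0,0,0],"twist":0}]'
python3 - <<'E'
from h import *
spoke()
c=grab('wrist'); cv2.imwrite('pics/w4.png',cv2.resize(c['color'],(800,600),interpolation=cv2.INTER_CUBIC))
E
```

```text
time: 7.42
position: [0.572, -0.1376, 0.0762]
tool_rot: [0.958, 0.288, 0.001, 0.001]
ft_force: [5.0, 1.8, 3.5]
grip_width: 0.0002
grip_force: 2.2
t 7.4167 tool yaw-90 -56.56 radial 0.069 normal 0.0153 z 0.0762 F tool [ 5.2  1.2 -3.5]
time: 8.42
position: [0.4776, -0.1984, 0.2962]
tool_rot: [0.958, 0.286, -0.0, 0.0]
ft_force: [0.3, 0.3, 0.5]
grip_width: 0.0003
grip_force: 0.0
t 8.4167 tool yaw-90 -56.76 radial 0.0681 normal -0.0967 z 0.2962 F tool [ 0.5 -0.1 -0.5]
```

View pics/w4.png

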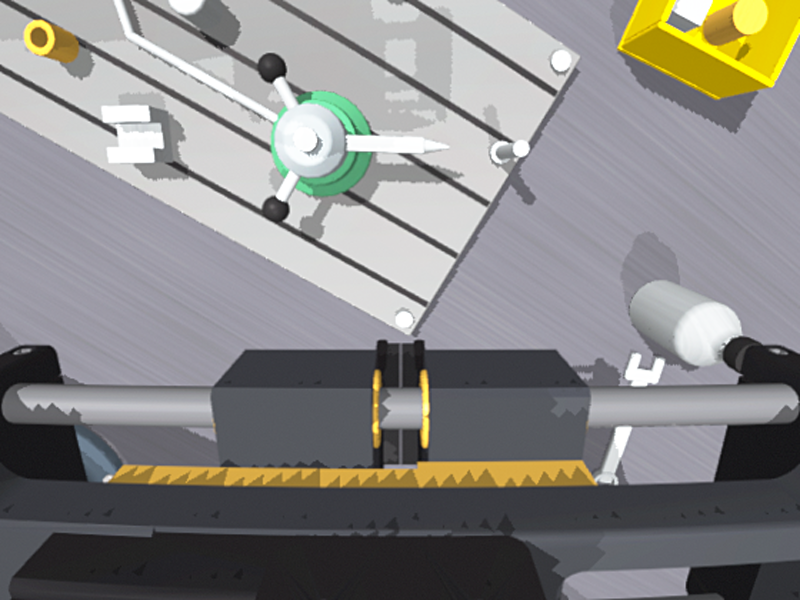

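The pointer tip is at (448,147), balls at (272,68) and (276,209), pin top at (521,149). Next I'll measure the alignment from these, refining the balls by blob centroid.

```bash
cat > m.py <<'E'
from h import *
from scipy.optimize import least_squares
def blob(c,u,v,r=13):
    g=c['color'].max(-1); u,v=int(u),int(v); w=g[v-r:v+r+1,u-r:u+r+1]<75
    n,l,st,ce=cv2.connectedComponentsWithStats(w.astype(np.uint8)); k=l[r,r]; print('area',st[k,4]); return ce[k]+[u-r,v-r]
def measure(c,tip,b1,b2,pin,foot):
    P={}
    for n,q in(('b1',b1),('b2',b2)): P[n]=atz(c,*blob(c,q[0]*.7,q[1]*.7),.07)[:2]
    P['tip']=atz(c,tip[0]*.7,tip[1]*.7,.07)[:2]
    def f(x):
        r=[]
        for n,a,L in(('tip',0,.108),('b1',2*np.pi/3,.062),('b2',-2*np.pi/3,.062)):
            r+=list(x[:2]+L*np.array([np.cos(x[2]+a),np.sin(x[2]+a)])-P[n])
        return np.array(r)
    q=least_squares(f,[*H,-1]); x=q.x; print('hub',x[:2].round(4),'spoke',np.degrees(x[2]).round(2),(q.fun*1e3).round(1))
    for n,p,z in(('pin',pin,.095),('foot',foot,.028)):
        w=atz(c,p[0]*.7,p[1]*.7,z)[:2]; d=w-x[:2]; print(n,w.round(4),np.hypot(*d).round(4),'dir',np.degrees(np.arctan2(d[1],d[0])).round(2))
E
python3 - <<'E'
from m import *
c=dict(np.load('pics/wrist.npz')); measure(c,(449,147),(272,68),(276,209),(521,149),(500,153))
i=c['color'][40:165,175:390]; cv2.imwrite('pics/w4c.png',cv2.resize(i,None,fx=3.7,fy=3.7,interpolation=cv2.INTER_NEAREST))
E
```

```text
area 273
area 231
hub [ 0.5205 -0.0887] spoke -58.7 [-0.2  0.4 -0.9 -0.8  1.1  0.5]
pin [ 0.6028 -0.2253] 0.1594 dir -58.95
foot [ 0.602  -0.2245] 0.1584 dir -59.05
```

View pics/w4c.png

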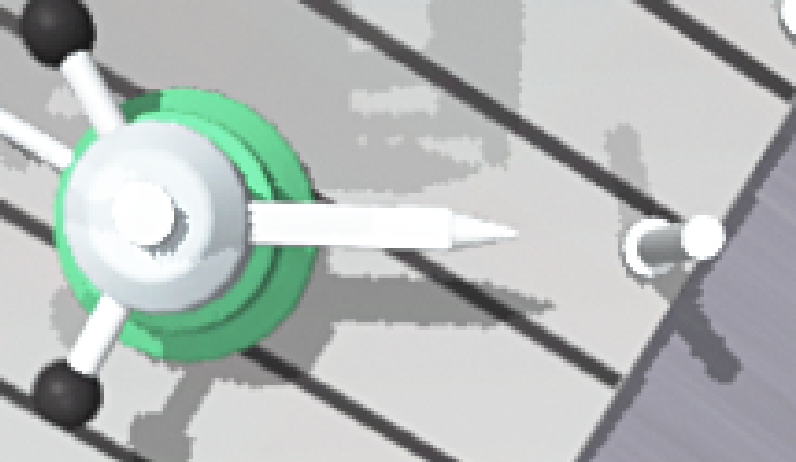

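Run:
```python
from m import *
c=dict(np.load('pics/wrist.npz'))
g=lambda u,v,z: atz(c,175+(u+.5)/3.7-.5,40+(v+.5)/3.7-.5,z)[:2]
an=lambda a,b: np.degrees(np.arctan2(*(b-a)[::-1])).round(2)
cap=g(147,214,.099); tip=g(516,234,.07); pin=g(704,238,.095); m1=g(260,222,.076); m2=g(445,227,.076); 
print(cap,'cap-tip',an(cap,tip),'cap-pin',an(cap,pin),'tip-pin',an(tip,pin),'bar',an(m1,m2))
W=dict(np.load('pics/wristA.npz'))
p=np.array([.5650,.1592]); b=np.array([.6575,.1728]); print('lever',an(p,b),np.hypot(*(b-p)))
```

```text
[ 0.52151887 -0.08938204] cap-tip -58.96 cap-pin -58.99 tip-pin -59.07 bar -58.34
lever 8.36 0.09349443833726157
```

The pointer agrees with the pin direction within about 0.3°, so it stays as is. Next, the lever: it is now at 8.4°, with home at about 67.8° world.

```bash
python3 -m pendant '[{"jaw":0,"linear":[3.1,-2,0],"twist":0},{"jaw":0,"linear":[3.1,-2,0],"twist":0},{"jaw":0,"linear":[3.1,-2,0],"twist":0},{"jaw":0,"linear":[3.1,-2,0],"twist":0},{"jaw":0,"linear":[3.1,-2,0],"twist":0},{"jaw":0,"linear":[3.1,-2,0],"twist":0},{"jaw":0,"linear":[3.1,-2,0],"twist":0},{"jaw":0,"linear":[3.1,-2,0],"twist":0},{"jaw":0,"linear":[3.1,-2,0],"twist":0},{"jaw":0,"linear":[3.1,-2,0],"twist":0}]'
python3 -m pendant '[{"jaw":0,"linear":[0,0,0],"twist":-6.5},{"jaw":0,"linear":[0,0,0],"twist":-6.5},{"jaw":0,"linear":[0,0,0],"twist":-6.5},{"jaw":0,"linear":[0,0,0],"twist":-6.5},{"jaw":0,"linear":[0,0,0],"twist":-6.5},{"jaw":0,"linear":[0,0,0],"twist":-6.5},{"jaw":0,"linear":[0,0,0],"twist":-6.5},{"jaw":0,"linear":[0,0,0],"twist":-6.5},{"jaw":0,"linear":[0,0,0],"twist":-6.5},{"jaw":0,"linear":[0,0,0],"twist":-6.5},{"jaw":0,"linear":[0,0,0],"twist":0},{"jaw":0,"linear":[0,0,0],"twist":0}]'
python3 - <<'E'
import re
s=open('h.py').read()
open('h.py','w').write(s+'''
def lever():
    global H; H=np.array([.565,.159]); spoke()
''')
E
python3 -c "
from h import *; lever()"
```

```text
time: 9.3
position: [0.6275, 0.1436, 0.2931]
tool_rot: [0.958, 0.288, -0.002, -0.0]
ft_force: [0.8, -1.2, -0.1]
grip_width: 0.0003
grip_force: 0.0
time: 10.3
position: [0.6273, 0.1413, 0.2936]
tool_rot: [0.654, 0.756, -0.001, -0.001]
ft_force: [0.8, -0.7, -0.6]
grip_width: 0.0005
grip_force: 0.0
t 10.3 tool yaw-90 8.299999999999997 radial 0.0591 normal -0.0265 z 0.2936 F tool [-0.8  0.7  0.6]
```

```bash
python3 -m pendant '[{"jaw":0,"linear":[-0.7,0,3],"twist":0},{"jaw":0,"linear":[0,0,3.5],"twist":0},{"jaw":0,"linear":[0,0,3.5],"twist":0},{"jaw":0,"linear":[0,0,3.5],"twist":0},{"jaw":0,"linear":[0,0,3],"twist":0},{"jaw":0,"linear":[0,0,2],"twist":0},{"jaw":0,"linear":[0,0,1.5],"twist":0},{"jaw":0,"linear":[0,0,1],"twist":0},{"jaw":0,"linear":[0,0,0.5],"twist":0},{"jaw":0,"linear":[0,0,0],"twist":0},{"jaw":0,"linear":[0,0,0],"twist":0}]'
python3 -c "
from h import *; lever()"
```

```text
time: 11.22
position: [0.6293, 0.1334, 0.0809]
tool_rot: [0.654, 0.757, 0.0, 0.0]
ft_force: [0.1, 0.7, 0.9]
grip_width: 0.0004
grip_force: 0.0
t 11.2167 tool yaw-90 8.340000000000003 radial 0.0599 normal -0.0347 z 0.0809 F tool [ 0.6  0.2 -0.9]
```

```bash
python3 -m pendant '[{"jaw":0,"linear":[0.9,0,0.4],"twist":0},{"jaw":0,"linear":[0.7,0,0],"twist":0},{"jaw":0,"linear":[0.3,0,0],"twist":0},{"jaw":0,"linear":[0.27,0.06,0],"twist":-2.5},{"jaw":0,"linear":[0.27,0.06,0],"twist":-2.5},{"jaw":0,"linear":[0.27,0.06,0],"twist":-2.5},{"jaw":0,"linear":[0.27,0.06,0],"twist":-2.5},{"jaw":0,"linear":[0.27,0.06,0],"twist":-2.5},{"jaw":0,"linear":[0.27,0.06,0],"twist":-2.5},{"jaw":0,"linear":[0.27,0.06,0],"twist":-2.5},{"jaw":0,"linear":[0.27,0.06,0],"twist":-2.5},{"jaw":0,"linear":[0,0,0],"twist":0}]'
python3 -c "
from h import *; lever()"
python3 -m pendant '[{"jaw":0,"linear":[0.27,0.06,0],"twist":-2.5},{"jaw":0,"linear":[0.27,0.06,0],"twist":-2.5},{"jaw":0,"linear":[0.27,0.06,0],"twist":-2.5},{"jaw":0,"linear":[0.27,0.06,0],"twist":-2.5},{"jaw":0,"linear":[0.27,0.06,0],"twist":-2.5},{"jaw":0,"linear":[0.27,0.06,0],"twist":-2.5},{"jaw":0,"linear":[0.27,0.06,0],"twist":-2.5},{"jaw":0,"linear":[0.27,0.06,0],"twist":-2.5},{"jaw":0,"linear":[0,0,0],"twist":0}]'
python3 -c "
from h import *; lever()"
```

```text
time: 12.22
position: [0.6254, 0.1739, 0.0774]
tool_rot: [0.512, 0.859, 0.0, 0.002]
ft_force: [1.6, -2.3, -0.6]
grip_width: 0.0002
grip_force: 1.4
t 12.2167 tool yaw-90 28.459999999999994 radial 0.0603 normal -0.0157 z 0.0774 F tool [-2.8  0.3  0.7]
time: 12.97
position: [0.6168, 0.1942, 0.0774]
tool_rot: [0.355, 0.935, 0.001, 0.002]
ft_force: [3.4, -0.9, -0.3]
grip_width: 0.0002
grip_force: 1.8
t 12.9667 tool yaw-90 48.379999999999995 radial 0.0607 normal -0.0153 z 0.0774 F tool [-3.2  1.6  0.3]
```

```bash
python3 -m pendant '[{"jaw":0,"linear":[0.26,0.05,0],"twist":-2.5},{"jaw":0,"linear":[0.26,0.05,0],"twist":-2.5},{"jaw":0,"linear":[0.26,0.05,0],"twist":-2.5},{"jaw":0,"linear":[0.26,0.05,0],"twist":-2.5},{"jaw":0,"linear":[0.26,0.05,0],"twist":-2.5},{"jaw":0,"linear":[0.26,0.05,0],"twist":-2.5},{"jaw":0,"linear":[0,0,0],"twist":0}]'
python3 -c "
from h import *; lever()"
python3 -m pendant '[{"jaw":0,"linear":[0.1,0.02,0],"twist":-1},{"jaw":0,"linear":[0.1,0.02,0],"twist":-1},{"jaw":0,"linear":[0.1,0.02,0],"twist":-1},{"jaw":0,"linear":[0,0,0],"twist":0}]'
python3 -c "
from h import *; lever()"
```

```text
time: 13.55
position: [0.6062, 0.2062, 0.0775]
tool_rot: [0.231, 0.973, 0.001, 0.002]
ft_force: [4.6, 0.4, -2.0]
grip_width: 0.0004
grip_force: 2.0
t 13.55 tool yaw-90 63.31 radial 0.0607 normal -0.0156 z 0.0775 F tool [-3.9  2.5  2. ]
time: 13.88
position: [0.604, 0.208, 0.0774]
tool_rot: [0.206, 0.979, 0.001, 0.003]
ft_force: [4.6, 1.3, -1.6]
grip_width: 0.0005
grip_force: 2.1
t 13.8833 tool yaw-90 66.24000000000001 radial 0.0606 normal -0.0159 z 0.0774 F tool [-3.7  3.   1.6]
```

Now creep in with small pure pushes until the force rises at the stop.

```bash
python3 -m pendant '[{"jaw":0,"linear":[0.1,0.02,0],"twist":-1},{"jaw":0,"linear":[0.06,0,0],"twist":-0.5},{"jaw":0,"linear":[0,0,0],"twist":0}]'
python3 -c "
from h import *; lever()"
python3 -m pendant '[{"jaw":0,"linear":[0.06,0,0],"twist":0},{"jaw":0,"linear":[0.06,0,0],"twist":0},{"jaw":0,"linear":[0,0,0],"twist":0}]'
python3 -c "
from h import *; lever()"
```

```text
time: 14.13
position: [0.6036, 0.2085, 0.0775]
tool_rot: [0.193, 0.981, 0.001, 0.004]
ft_force: [7.1, 0.9, -1.5]
grip_width: 0.0006
grip_force: 3.1
t 14.1333 tool yaw-90 67.72999999999999 radial 0.0604 normal -0.017 z 0.0775 F tool [-6.2  3.5  1.6]
time: 14.38
position: [0.6036, 0.2085, 0.0776]
tool_rot: [0.193, 0.981, 0.001, 0.005]
ft_force: [8.5, -0.9, -3.8]
grip_width: 0.0005
grip_force: 4.0
t 14.3833 tool yaw-90 67.72 radial 0.0605 normal -0.0169 z 0.0776 F tool [-8.2  2.4  3.9]
```

```bash
python3 -m pendant '[{"jaw":0,"linear":[0.1,0,0],"twist":0},{"jaw":0,"linear":[0.1,0,0],"twist":0},{"jaw":0,"linear":[0,0,0],"twist":0},{"jaw":0,"linear":[0,0,0],"twist":0}]'
python3 -c "
from h import *; lever()"
```

```text
time: 14.72
position: [0.6035, 0.2086, 0.0777]
tool_rot: [0.193, 0.981, 0.001, 0.007]
ft_force: [11.2, -2.2, -5.3]
grip_width: 0.0004
grip_force: 5.6
t 14.7167 tool yaw-90 67.72999999999999 radial 0.0605 normal -0.0168 z 0.0777 F tool [-11.2   2.2   5.4]
```

```bash
python3 -m pendant '[{"jaw":0,"linear":[-1,0,0],"twist":0},{"jaw":0,"linear":[-1.5,0,0],"twist":0},{"jaw":0,"linear":[-1,0,-1.5],"twist":0},{"jaw":0,"linear":[0,0,-3.5],"twist":0},{"jaw":0,"linear":[0,0,-3.5],"twist":0},{"jaw":0,"linear":[0,0,-3.5],"twist":0},{"jaw":0,"linear":[-2,0,-3.5],"twist":0},{"jaw":0,"linear":[-2,0,-3.5],"twist":0},{"jaw":0,"linear":[-2,0,-3.5],"twist":0},{"jaw":0,"linear":[0,0,0],"twist":0},{"jaw":0,"linear":[0,0,0],"twist":0}]'
python3 - <<'E'
from h import *
lever()
c=grab('wrist'); a=cv2.resize(c['color'],(400,300),interpolation=cv2.INTER_AREA)
t=grab('top'); b=cv2.resize(t['color'][140:260,190:390],(400,240),interpolation=cv2.INTER_CUBIC)
cv2.imwrite('pics/w5.png',cv2.resize(np.vstack([a,b]),None,fx=1.1,fy=1.1))
E
```

```text
time: 15.63
position: [0.6861, 0.1731, 0.3042]
tool_rot: [0.193, 0.981, 0.001, 0.001]
ft_force: [0.0, 0.4, -0.0]
grip_width: 0.0007
grip_force: 0.0
t 15.6333 tool yaw-90 67.72999999999999 radial 0.059 normal -0.1067 z 0.3042 F tool [0.1 0.4 0. ]
```

View pics/w5.png

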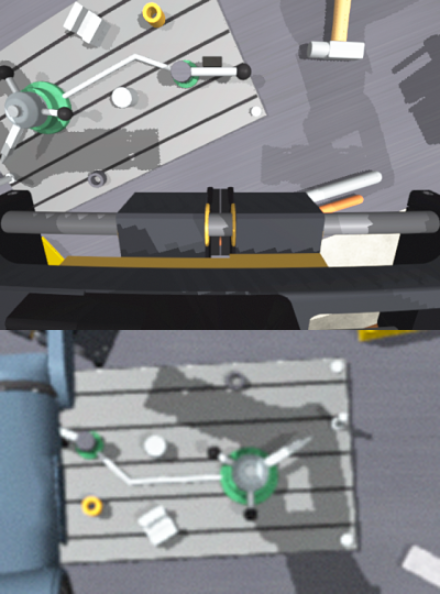

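The wrist view shows the lever arm (181,72)→(244,72) lying against the stop block at (212,62). The top view shows the pointer still aimed at the pin, with the loose parts undisturbed. One quick angle check, then hand in.

Run:
```python
from h import *
c=dict(np.load('pics/wrist.npz')); k=1.4/1.1
p=atz(c,181*k,72*k,.08)[:2]; b=atz(c,244*k,72*k,.07)[:2]
print(p,b,np.degrees(np.arctan2(*(b-p)[::-1])))
print(robot.hand_in())
```

```text
[0.56835491 0.16059426] [0.60201072 0.24465309] 68.17962599121152
the job is handed in; nothing more can be done
None
```

I turned the long spoke to point at the tall pin (within about 0.3°, by wrist camera) and pushed the locking lever fully home against its stop (measured at about 68°, expected 67.8°). The job was handed in at about 16 s with the arm clear and the loose parts looking undisturbed in the final pictures; no verdict came back.

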